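# Feel the end float of the card creaser's roller shaft

### The arm

A 6-joint arm with a two-finger parallel gripper is mounted at the origin on a cart in front of the work surface, level with it; the furniture and walls round the work are solid. World frame = base frame: x ahead of the robot, y to its left, z up, the work surface at z = 0. Lengths are in m, angles in degrees, forces in N, time in s.
With the tool pointing down it reaches from about 0.325 to 0.775 m from the base axis. Payload 5.5 kg.
Tool frame: the origin (TCP) lies at the centre of the arm's flange, where the gripper is bolted on; the fingertips stand 182 mm ahead of it and the grasp point (between the pads) lies 163 mm ahead of it; z points along the fingers, y is the direction in which the jaws open and shut (so a half turn about z gives the same grasp; the last joint's range is limited). The gripper opens to 88 mm and grips with 3 to 60 N. Pads are 20 mm wide; open, the fingers measure 115 mm over their backs; the gripper's body (75 mm by 178 mm) begins 61 mm behind the grasp point.
Start: joints at [-77.79, 5.22, 70.514, -0, 104.267, -3.249], TCP at [0.16, -0.578, 0.405] pointing down, gripper open.
Joint ranges: [-164.24, 164.24], [-49.07, 125.15], [9.68, 141.18], [-86.29, 266.29], [3.28, 154.24], [-151.56, 151.56]. Speed limits (degrees/s): [147.25, 147.25, 172.46, 180, 180, 180].

### API

Orientations are given as [roll, pitch, yaw] about the fixed x, y, z axes, in that order (R = Rz(yaw) Ry(pitch) Rx(roll)).
In Python, from station import r gives the robot as it stands. The module is installed in compiled form; this text tells all that it offers. Calls block until the motion is done:
- r.reach(position, orientation): joint-space move of the TCP to a pose.
- r.servo_line(position, rotation=None, speed=0.15): straight line of the TCP; rotation=None keeps the orientation; speed is the mean speed in m/s.
- r.move_joints(angles): joint-space move.
- r.let_go() and r.grab(squeeze=None): open the fingers fully, or close them until they stop; squeeze is the grip in N (None keeps the last).
- r.wait(seconds).
- r.inverse_kinematics(position, orientation): joint angles nearest the present ones, or None.
- r.sense(): the state.
- r.snapshot(name): name is "side" or "top"; returns a dict with "frame" (400x640x3 uint8, red, green, blue), "fx", "fy", "cx", "cy" (pixels), "dist_coeffs" ([k1, k2, p1, p2, k3] as OpenCV has them; the pictures are not rectified), "R" (3x3) and "t" (3): a world point X has camera coordinates R X + t. Camera axes: x right, y down, z forward; pixel columns grow to the right and rows downward; lengths in m; the calibration is good to about 2 mm. A picture is of the moment at which its call begins. There is no depth.
A pose or a line that the arm cannot do raises r.IKError and nothing moves.
- r.hand_in(): hands the job in, once; it reports no verdict.
The state is a dict: "clock": time; "joints": joint angles; "joint_vel": joint speeds; "joint_torque": joint torques, N m; "tcp_pos": TCP position; "orientation": TCP orientation; "contact_force": force on the tool from outside, world axes, zero at the start; "torque": the same for the moment, N m; "opening": finger opening in m.
Only numpy, scipy, OpenCV 4.12 (cv2) and the standard library are available. Lean on these libraries where they do the work, as an engineer would, in place of code of your own. Each camera call takes 0.05 s, during which the arm holds its last target. There are 200 camera calls.

### The job

Check the end float of the card creaser's roller shaft: by its black knob, gently pull the shaft out along its axis until you feel it come up against its stop, then push it in until you feel the other stop, so that the two brass riders mark how far it travels. Be sure each time that it really bears on the stop (about 5 to 10 N), but never load it with more than 15 N. Then set the shaft midway between the two marks, let go, and leave the riders and the other things on the counter alone.

Things in the scene. Friction and masses are not known exactly. Their poses are not given: they have to be found in the camera images.
- stand: Fixed card creaser: base plate 90 mm (its x) by 226 mm (its y), grey bearing block right, grey cheek left, black roller 58 mm thick between them; 111 mm high. Origin on the counter, mid-width, 73 mm from the base's right end and 153 mm from its left end; z up; y along the shaft axis, from the knob end (-y, right) to the gauge end (+y, left). Shaft axis 55 mm above the counter at x = 0.
- bearing: Closed grey block of the stand, 46 x 60 x 70 mm; origin its centre, at stand y = -41 mm, 45 mm up. Inside, unseen, a collar on the shaft runs between two stops, each 5 to 16 mm from the shaft's middle position (they differ, and change every time). Each stop has a stiff buffer that yields about 1 mm per 8 N after first touch.
- spindle: Sliding shaft with knob, roller and pointer, one rigid piece of about 0.4 kg that slides along the stand's y only (does not turn); 1 to 2 N of friction, no spring, stays where left. Origin on the shaft axis, in the middle position straight above the stand's origin. Pulling out is along the stand's -y, pushing in along +y.
- knob (a point): Centre of the black barrel knob at the right end of the shaft: 30 mm diameter, 36 mm long along the shaft, 55 mm above the counter, free all round; between knob and bearing block is 37 mm of bare 12 mm shaft in the middle position. The point's axes are the stand's. Grip it from above across its diameter.
- pointer (a point): Middle of the thin upright steel pointer (4 mm thick along the shaft) on the left end of the shaft, 80 mm above the counter; it moves with the shaft and stands between the two riders. In the middle position it is 115 mm from the stand's origin along +y.
- rider_left: Brass rider 28 x 6 x 15 mm on the gauge rail left of the pointer (pushing-in side). The pointer pushes it along (0.6 N) and it stays at the farthest point reached. Origin on its face towards the pointer, 80 mm up: they touch when this is 2 mm from point pointer along the shaft. Starts 4 to 5 mm from the pointer's middle position.
- rider_right: The same rider on the right of the pointer (pulling-out side); origin on its face that looks to the pointer, which touches at 2 mm from point pointer. It too starts 4 to 5 mm from the pointer's middle position.
- tape_roll: Bystander: roll of paper tape, 46 mm diameter, 15 mm high, lying in front of the creaser; origin under its centre.
- eraser: Bystander: eraser 46 x 37 x 12 mm lying in front of the creaser; origin under its centre.
- gel_pen: Bystander: pen, 148 mm long, 9 mm thick, lying behind the creaser; origin under its centre.

How it is judged:
By the outcome, as a careful person would: the job done as asked, in the order asked, and still so for the second after the job is handed in, with the robot touching nothing.
It also fails if it takes over 61 s, if anything falls off the work surface, if the arm or the gripper's body presses on something with over 40 N, if the wrist force passes 120 N, or if a joint passes its speed limit or range.

## Working session

There is one attempt and no reset: what is moved stays moved. The work goes in short steps, each a Python script; the robot and the scene stay as the last script left them, time stands still between calls to the robot, and variables do not carry over. Pictures are saved under pics/ and viewed, about 8 in all and at most 12, crops included, and the job is handed in when it is done.

```bash
mkdir -p pics; python3 - <<'E'
from station import r
import cv2
for n in("side","top"):
    s=r.snapshot(n); cv2.imwrite(f"pics/{n}0.png",s["frame"][:,:,::-1]); print(n,s["fx"],s["cx"],s["cy"],s["dist_coeffs"],s["R"],s["t"])
print(r.sense())
E
```

```text
side 387.41075198892094 316.5821691624279 203.52646497158187 [0.01838588 0.         0.         0.         0.        ] [[-0.97613743 -0.21608671  0.02150028]
 [-0.14227715  0.56161599 -0.81507343]
 [ 0.16405163 -0.79868268 -0.57895859]] [0.56743119 0.00794661 1.01717311]
top 437.62193328613836 323.42497659335436 203.40161461853955 [-0.08063617  0.          0.          0.          0.        ] [[ 0.01128656 -0.9994854   0.03002579]
 [-0.98949226 -0.01549225 -0.14375349]
 [ 0.14414468 -0.0280878  -0.98915792]] [0.23877699 0.52930275 0.84442359]
{'clock': 0.1, 'joints': array([-7.77918171e+01,  5.25885333e+00,  7.05731108e+01,  8.29350416e-04,
        1.04267405e+02, -3.24979293e+00]), 'joint_vel': array([ 0.03304142, -0.1604712 , -0.18597564,  0.08167951, -0.05110246,
       -0.03712587]), 'joint_torque': array([ 2.18182686e-03, -4.47857523e+01, -4.07570815e+01,  7.00680516e-02,
        2.84053618e-02, -1.21841140e-04]), 'tcp_pos': array([ 0.15991962, -0.57835177,  0.40363749]), 'orientation': array([-1.79900837e+02, -6.43595716e-03,  1.54581740e+01]), 'contact_force': array([ 0.35303161, -1.00535994, -0.11950327]), 'torque': array([ 0.06779506, -0.03317608, -0.02930818]), 'opening': 0.08765582268657446}
```

View pics/side0.png

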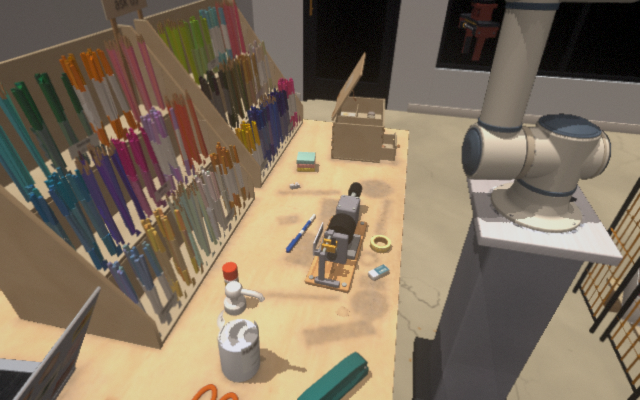

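View pics/top0.png

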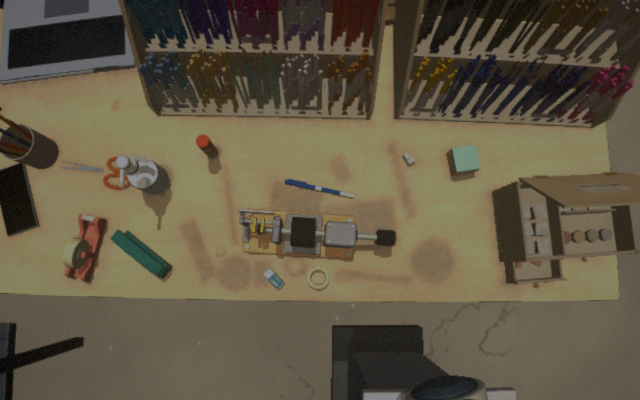

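The side view shows the creaser at about (340,235), with its knob at (355,189). In the top view the knob is at about (385,238) and the base spans columns 243 to 353. Next I'll zoom in on both.

```bash
python3 - <<'E'
import cv2,numpy as np
t=cv2.imread("pics/top0.png")[195:295,230:410]; s=cv2.imread("pics/side0.png")[175:295,290:410]
cv2.imwrite("pics/z0.png",np.vstack([cv2.resize(t,(792,440),interpolation=cv2.INTER_CUBIC)]))
cv2.imwrite("pics/z1.png",cv2.resize(s,(600,600),interpolation=cv2.INTER_CUBIC))
E
```

```text
(no output)
```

View pics/z0.png

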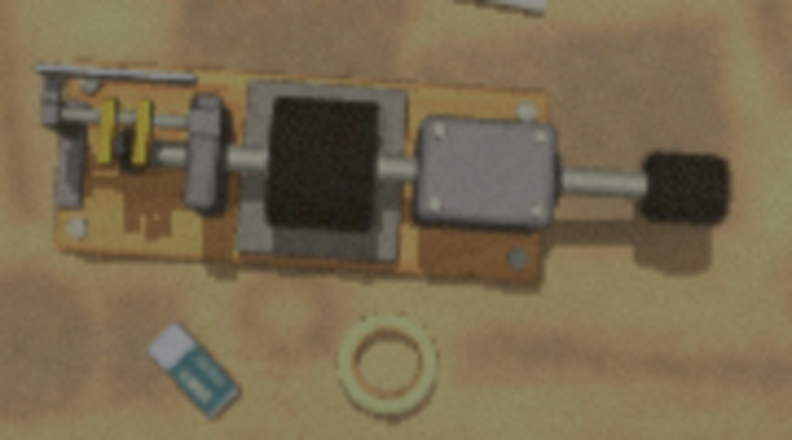

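View pics/z1.png

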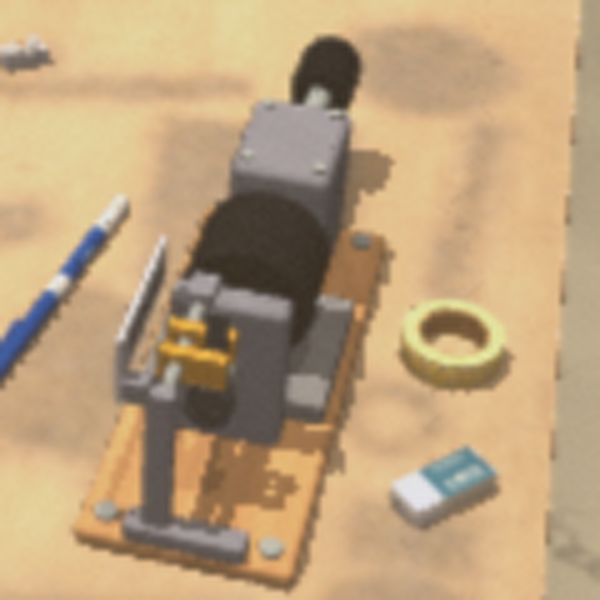

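```bash
cat > h.py <<'E'
from station import r
import numpy as np, cv2
def ray(s,px,z):
    """world point(s) at height z seen at pixel(s) px"""
    K=np.array([[s["fx"],0,s["cx"]],[0,s["fy"],s["cy"]],[0,0,1]]);R=np.array(s["R"]);t=np.array(s["t"])
    u=cv2.undistortPoints(np.array(px,float).reshape(-1,1,2),K,np.array(s["dist_coeffs"])).reshape(-1,2)
    d=np.c_[u,np.ones(len(u))]@R; c=-R.T@t
    return c+d*((np.reshape(z,(-1,1))-c[2])/d[:,2:])
E
python3 - <<'E'
from h import *
np.set_printoptions(precision=4,suppress=True)
T=r.snapshot("top");S=r.snapshot("side")
z0=lambda p:np.array(p)/4.4+[230,195]-.4
z1=lambda p:np.array(p)/5+[290,175]-.4
P=ray(T,z0([(686,187),(605,184),(397,167),(243,156),(170,155)]),.055); print("axis\n",P)
d=np.polyfit(P[:,1],P[:,0],1); print(d,"yaw",-np.degrees(np.arctan(d[0])))
B=ray(T,z0([(420,117),(556,122),(552,227),(412,222)]),.08); print("block\n",B,B.mean(0))
print("base corners\n",ray(T,z0([(62,68),(550,88),(540,285),(55,245)]),.01))
print("side block", ray(S,z1([(262,102),(350,113),(340,180),(232,160)]),.08),ray(S,z1([(262,102),(350,113),(340,180),(232,160)]),.08).mean(0))
print("side knob",ray(S,z1([(327,77)]),.055))
E
```

```text
axis
 [[0.4585 0.1245 0.055 ]
 [0.4594 0.1606 0.055 ]
 [0.4657 0.2528 0.055 ]
 [0.4696 0.3208 0.055 ]
 [0.4696 0.353  0.055 ]]
[0.0538 0.4515] yaw -3.0796110126984853
block
 [[0.4854 0.2437 0.08  ]
 [0.4841 0.185  0.08  ]
 [0.4389 0.1867 0.08  ]
 [0.4403 0.2466 0.08  ]] [0.4622 0.2155 0.08  ]
base corners
 [[0.5132 0.409  0.01  ]
 [0.5073 0.1806 0.01  ]
 [0.4154 0.185  0.01  ]
 [0.4309 0.4093 0.01  ]]
side block [[0.4809 0.1885 0.08  ]
 [0.44   0.1874 0.08  ]
 [0.4376 0.2405 0.08  ]
 [0.4863 0.2373 0.08  ]] [0.4612 0.2134 0.08  ]
side knob [[0.4577 0.1218 0.055 ]]
```

```bash
python3 - <<'E'
from h import *
np.set_printoptions(precision=3,suppress=True)
o=[180,0,86.9]
for p,oo in [([.11,-.40,.6],[180,0,15.5]),([.40,.108,.6],o),([.458,.1235,.30],o),([.458,.1235,.22],o)]:
    print(p,r.inverse_kinematics(p,oo))
r.servo_line([.11,-.40,.6],speed=.2)
r.reach([.40,.108,.6],o)
r.servo_line([.458,.1235,.30],speed=.25)
s=r.sense();print(s["clock"],s["tcp_pos"],s["orientation"],s["contact_force"])
im=r.snapshot("top")["frame"][:,:,::-1];im2=r.snapshot("side")["frame"][:,:,::-1]
cv2.imwrite("pics/a.png",np.hstack([cv2.resize(im[170:310,230:430],(400,280)),cv2.resize(im2[100:240,290:490],(400,280))]))
E
```

```text
[0.11, -0.4, 0.6] [-79.325 -14.821  68.815  -0.    126.006  -4.825]
[0.4, 0.108, 0.6] [ 10.403 -14.895  68.875  -0.    126.02   13.503]
[0.458, 0.1235, 0.3] [ 10.981 -14.2    99.526  -0.     94.674  14.081]
[0.458, 0.1235, 0.22] [ 10.981 -12.016 105.877  -0.     86.138  14.081]
5.175 [0.458 0.123 0.302] [179.865  -0.034  86.885] [-0.361  0.175 -0.24 ]
```

View pics/a.png

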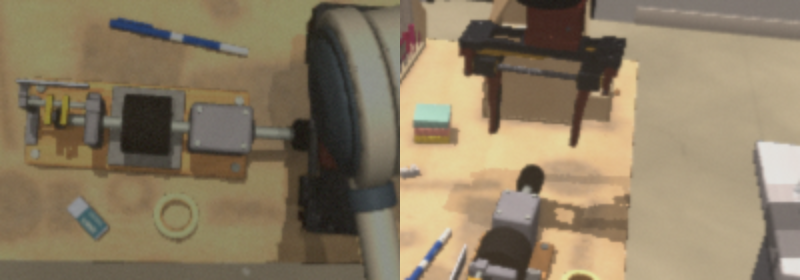

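The gripper is straight above the knob with its jaws spanning x, and the fingers clear the base. I'll descend, grip, and look at the forces.

```bash
python3 - <<'E'
from h import *
np.set_printoptions(precision=4,suppress=True)
def p(m):
    s=r.sense();print(m,round(s["clock"],2),s["tcp_pos"],s["contact_force"],s["torque"],s["opening"])
r.servo_line([.458,.1235,.220],speed=.12);r.wait(.2);p("down")
r.grab(35);r.wait(.3);p("grip")
im=r.snapshot("top")["frame"][:,:,::-1];im2=r.snapshot("side")["frame"][:,:,::-1]
cv2.imwrite("pics/b.png",np.hstack([cv2.resize(im[190:290,230:330],(400,400),interpolation=2),cv2.resize(im2[140:240,300:400],(400,400),interpolation=2)]))
E
```

```text
down 6.29 [0.4583 0.1236 0.2211] [-0.0199  0.3901  0.6116] [-0.0559 -0.0237 -0.0011] 0.08743000695478433
grip 7.53 [0.4578 0.1235 0.2199] [-4.1249  0.2118  1.8257] [-0.0604  0.6788 -0.0247] 0.028844625059156047
```

View pics/b.png

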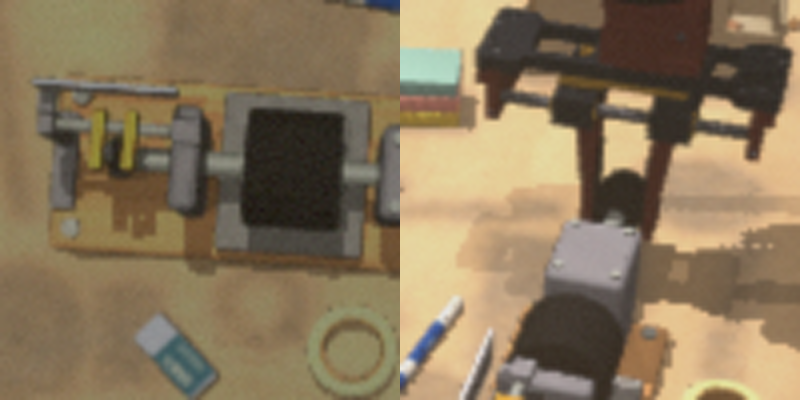

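Gripped: the opening is 28.8 mm and the side load is small. Next is the guarded pull-out.

```bash
cat >> h.py <<'E'
np.set_printoptions(precision=4,suppress=True)
U=np.array([.052,.99865,0.])   # stand +y
def F(n=4):
    v=[]
    for _ in range(n): v.append(r.sense()["contact_force"]); r.wait(.01)
    return np.mean(v,0)
def seek(sgn,cmd,stop=9.5,near=4.,maxd=.04):
    """creep along sgn*U until the shaft's reaction reaches stop N; returns command and log"""
    log=[];start=cmd.copy();step=.001
    while np.linalg.norm(cmd-start)<maxd:
        cmd=cmd+sgn*U*step; r.servo_line(cmd,speed=.01 if step>.0005 else .005)
        f=F(); a=-sgn*f@U; s=r.sense()
        log.append((s["clock"],s["tcp_pos"]@U,a,f[0],f[2]))
        if a>=stop: break
        if a>near: step=.00025
        if a>13: break
    return cmd,np.array(log)
E
python3 - <<'E'
from h import *
c=np.array([.4575,.1235,.220]); r.servo_line(c,speed=.01); f=F();print(f,r.sense()["tcp_pos"]@U)
c,l=seek(-1,c,maxd=.005); print(l); np.save("cmd.npy",c)
E
```

```text
[-2.2932  0.0496  0.9483] 0.14712207646678124
[[ 8.2     0.1462  0.774  -1.7423 -0.1467]
 [ 8.4833  0.1451  0.3831 -1.2016 -0.1508]
 [ 8.7667  0.1441  1.7076 -0.6109 -0.7487]
 [ 9.05    0.1431  1.5961 -0.286  -1.1772]
 [ 9.3333  0.142   1.3626 -0.3455 -1.0295]]
```

```bash
sed -i 's/step=.001$/step=.0006/' h.py; python3 - <<'E'
from h import *
c,l=seek(-1,np.load("cmd.npy"),near=3.2,maxd=.03); print(len(l),l[-14:]); np.save("cmd.npy",c)
E
```

```text
10 [[ 9.6167  0.1416  2.8353  0.6757 -2.1016]
 [ 9.9     0.1412  5.375   1.4053 -2.598 ]
 [10.1833  0.1411  5.7505  1.2254 -2.7826]
 [10.4667  0.1409  6.6311  1.289  -2.9831]
 [10.75    0.1408  6.7798  1.0129 -2.9611]
 [11.0333  0.1407  7.4536  1.2894 -2.6537]
 [11.3167  0.1405  8.5811  2.0179 -3.15  ]
 [11.6     0.1404  9.2283  1.8317 -2.978 ]
 [11.8833  0.1402  9.4589  1.854  -3.3794]
 [12.1667  0.1401 10.481   1.5611 -3.608 ]]
```

The stop is confirmed: the force rises steadily at a buffer-like stiffness to 10.5 N, of which about 8 N is net stop load. Now the push-in.

```bash
python3 - <<'E'
from h import *
c,l=seek(+1,np.load("cmd.npy"),near=3.4,maxd=.006);print(l)
c,l=seek(+1,c,near=3.4,maxd=.034); print(len(l),l[::4],l[-12:]); np.save("cmd.npy",c)
E
```

```text
[[12.45    0.1404 -8.7988  2.022  -3.0428]
 [12.7333  0.1408 -6.6903  1.2709 -2.7323]
 [13.0167  0.1411 -5.6421  1.4966 -2.4317]
 [13.3     0.1414 -4.3202  1.3096 -2.0976]
 [13.5833  0.1417 -1.4739  1.1073 -2.2324]
 [13.8667  0.1422  0.9013  0.6779 -1.1111]
 [14.15    0.143   1.3     0.8009 -1.7714]
 [14.4333  0.1438  0.6903  1.1775 -1.4441]
 [14.7167  0.1444  0.5053  1.5057 -2.1366]
 [15.      0.145   1.1817  1.9314 -1.9266]]
37 [[15.2833  0.1456  1.0762  1.729  -1.9555]
 [16.4167  0.148   0.5812  2.2415 -2.0897]
 [17.55    0.1503  0.8683  2.5715 -2.1454]
 [18.6833  0.1528  1.8279  2.7548 -2.6393]
 [19.8167  0.1552  1.2118  3.1227 -2.2234]
 [20.95    0.1576  1.5827  3.4704 -1.8692]
 [22.0833  0.16    1.6284  3.4887 -1.7339]
 [23.2167  0.162   4.3792  3.7302 -1.2001]
 [24.35    0.1625  7.1982  2.7138 -0.9852]
 [25.4833  0.1631  9.5606  2.5499 -0.3718]] [[22.3667  0.1605  1.2323  3.8098 -2.0175]
 [22.65    0.1612  1.5944  3.7886 -1.9839]
 [22.9333  0.1616  2.7863  3.0354 -1.3675]
 [23.2167  0.162   4.3792  3.7302 -1.2001]
 [23.5     0.1621  5.377   3.6322 -1.2291]
 [23.7833  0.1622  6.08    3.5282 -0.9627]
 [24.0667  0.1624  6.9485  3.0122 -1.5756]
 [24.35    0.1625  7.1982  2.7138 -0.9852]
 [24.6333  0.1627  8.0143  2.5939 -0.723 ]
 [24.9167  0.1628  9.004   2.6633 -0.3922]
 [25.2     0.1629  8.7897  2.4168 -1.0043]
 [25.4833  0.1631  9.5606  2.5499 -0.3718]]
```

Both stops are found, with TCP readings along the shaft of 0.1401 and 0.1631, so the middle is about 0.1516. I'll go there and check with the cameras before letting go.

```bash
python3 - <<'E'
from h import *
c=np.load("cmd.npy"); T=.1516-.0001
for k in range(4):
    e=T-r.sense()["tcp_pos"]@U
    if abs(e)<.00012: break
    c=c+U*e; r.servo_line(c,speed=.012 if abs(e)>.002 else .005); r.wait(.15); s=r.sense();print(s["clock"],s["tcp_pos"]@U,F())
np.save("cmd.npy",c)
A=[r.snapshot("top") for _ in range(6)];B=[r.snapshot("side") for _ in range(6)]
av=lambda L:np.mean([x["frame"] for x in L],0).astype(np.uint8)[:,:,::-1]
im,im2=av(A),av(B);cv2.imwrite("pics/topm.png",im);cv2.imwrite("pics/sidem.png",im2)
cv2.imwrite("pics/c.png",np.hstack([cv2.resize(im[205:255,235:285],(400,400),interpolation=2),cv2.resize(im2[230:270,310:350],(400,400),interpolation=2)]))
E
```

```text
26.75 0.1527532205306618 [ 4.2129  0.5118 -1.9822]
27.3333 0.15145880625331584 [ 4.0682  0.902  -2.1473]
```

View pics/c.png

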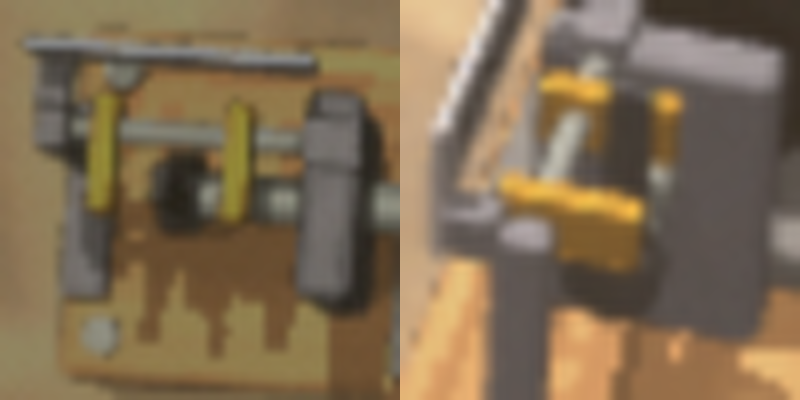

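```bash
python3 - <<'E'
from h import *
S=r.snapshot("top")
f=lambda p,z:(ray(S,np.array(p)/8+[235,205]-.45,z)@U)
R=f([(103,150),(237,162)],.0875); print("riders",R,R.mean(),np.diff(R))
print("hub edges",f([(155,190),(202,190)],.055),"at .08",f([(155,190),(180,190),(202,190)],.085))
im=cv2.imread("pics/sidem.png"); cv2.imwrite("pics/d.png",cv2.resize(cv2.convertScaleAbs(im[232:272,312:352],alpha=2.2),(600,600),interpolation=cv2.INTER_NEAREST))
t=cv2.imread("pics/topm.png"); cv2.imwrite("pics/e.png",cv2.resize(cv2.convertScaleAbs(t[212:242,242:282],alpha=2.2),(800,600),interpolation=cv2.INTER_NEAREST))
E
```

```text
riders [0.4134 0.382 ] 0.3977012117393098 [-0.0315]
hub edges [0.4049 0.3935] at .08 [0.4009 0.395  0.3899]
```

View pics/e.png

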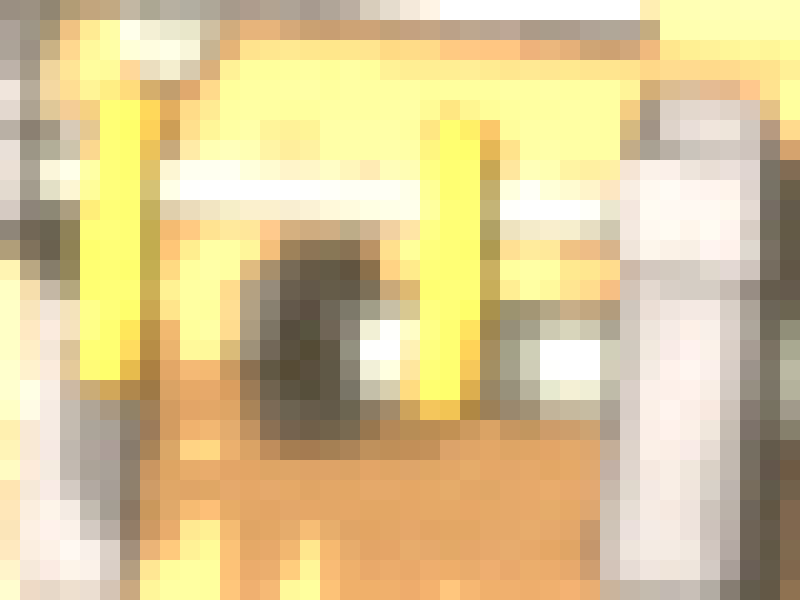

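View pics/d.png

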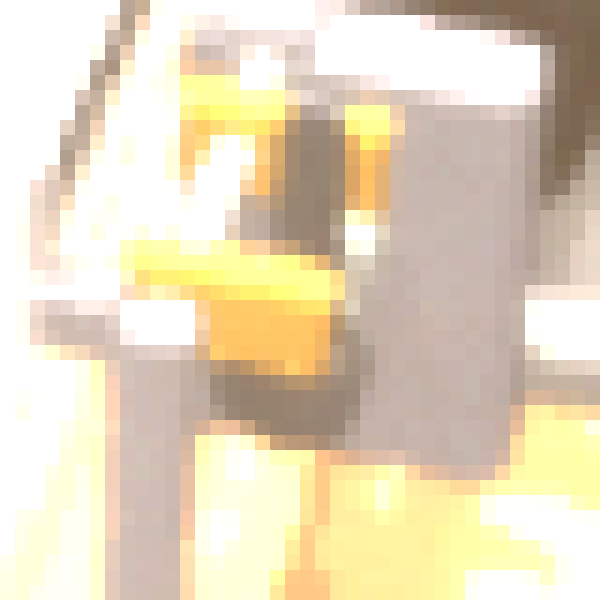

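The riders' midpoint measures 0.3977 m along the shaft. The pointer hub spans 0.3935 to 0.4049 at axis height (centre about 0.3975 at its upper rim), so the two agree to within about 1 mm. Rider spacing gives 21.5 mm of shaft travel. That matches the 23 mm of TCP travel less about 0.75 mm of grip and arm give at each end. Letting go now.

```bash
python3 - <<'E'
from h import *
c=np.load("cmd.npy")
g=lambda L:np.mean([x["frame"] for x in L],0).astype(np.uint8)[:,:,::-1]
r.let_go();r.wait(.2);s=r.sense();print(s["clock"],s["opening"],s["tcp_pos"]@U,s["contact_force"])
r.servo_line([c[0],c[1],.36],speed=.1);r.wait(.3)
im=g([r.snapshot("top") for _ in range(6)]);im2=g([r.snapshot("side") for _ in range(4)])
b=cv2.imread("pics/topm.png")
for n,(y0,y1,x0,x1) in dict(roller=(215,252,288,318),riderL=(214,235,244,251),riderR=(215,235,261,268),hub=(222,235,251,262)).items():
    a=lambda i:cv2.cvtColor(np.ascontiguousarray(i[y0:y1,x0:x1]),cv2.COLOR_BGR2GRAY).astype(np.float32)
    print(n,cv2.phaseCorrelate(a(b),a(im)),np.abs(a(b)-a(im)).mean())
cv2.imwrite("pics/f.png",np.hstack([cv2.resize(im[195:295,230:330],(400,400),interpolation=2),cv2.resize(im2[170:290,290:410],(400,400),interpolation=2)]))
print(r.sense()["clock"],r.sense()["contact_force"])
E
```

```text
29.2333 0.08781260202667111 0.15151789552920938 [-0.3617 -0.3779 -0.5633]
roller ((-0.03756069171896037, 0.021120181784080927), 1.0494616691271463) 1.2585585
riderL ((-0.005316844732624837, 0.03612525698980562), 1.0032875646526616) 1.3333334
riderR ((0.0459433851608555, 0.051530709958482745), 1.002024101279676) 1.25
hub ((-0.03428847754800035, 0.5194654976267543), 1.0017960127856997) 1.3146853
31.5833 [-0.5064  0.1937  0.3831]
```

View pics/f.png

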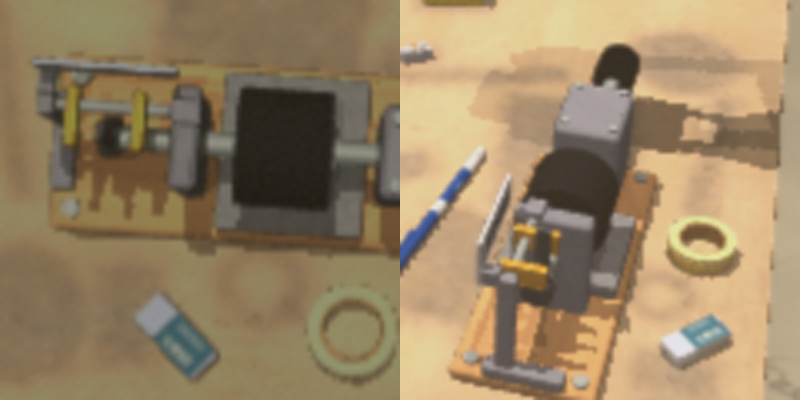

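The release moved nothing: the roller and riders shifted by less than 0.05 px. The gripper is clear and the bystanders are undisturbed, so I'm handing in.

```bash
python3 -c "
from station import r
print(r.hand_in())"
```

```text
the job is handed in; nothing more can be done
None
```

I checked the shaft's end float against both stops, set it midway between the two riders, let go and handed the job in at about 32 s of the 61 s allowed.

- **Stops:** I pulled out until the wrist felt 10.5 N, then pushed in until it felt 9.6 N. After friction and rider drag, each stop carried roughly 7 to 8 N. Each time the force climbed steadily as the buffer yielded.
- **Travel:** The gripper moved 23.0 mm between the two ends. The riders show about 21.5 mm of shaft travel. I put the difference down to about 0.75 mm of give in the grip and arm at each end.
- **Middle setting:** I set the shaft from the gripper position midway between the two ends. The top camera shows the pointer's hub within about 1 mm of the riders' midpoint. The images are too coarse to confirm it more closely than that.
- **After letting go:** The roller and riders shifted by less than 0.06 pixel (about 0.1 mm). A check on the small hub area gave 0.5 pixel across the shaft, which I take as noise since the shaft can only move along its axis. The gripper was clear of everything. The tape roll, eraser and pen looked undisturbed, though I did not measure their positions.

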